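# Unload the specimen transport box

## Task

Open the white specimen box by pulling the recessed paddle handle in its lid and raising the lid with it, until the lid stands right back at its stop; leave it open. Lift the grey stack-and-nest tote out, keep it level, and set it gently on top of the matching tote on the bench, turned the way round in which it stacks on the ledges below the rim instead of nesting down onto the jars. Do not shift the bench tote, the bottles or the tip box.

Things in the scene. Friction and masses are not known exactly. Their poses are not given: they have to be found in the camera images.
- case: White insulated box with black corners, fixed to the bench; outside 200 (its x) by 240 (its y) by 106 mm high without lid, walls 14, floor 5. Origin: centre of its underside; x from the front (latch side) to the hinge side, z up. Inside the front wall, mid-width, a keeper 44 mm wide juts 12 mm inward, 90 to 95 mm above the bench: a bolt under the lid hooks below it until the paddle is pulled.
- lid (a joint): Lid angle, rad: 0 shut, 1.75 open at its stop, leaning a little back past upright. Lid 200 by 240 by 34 mm, 1.2 kg, its top 140 mm above the bench when shut; raising it takes about 4 N at the paddle. Spring hinge: let go below about 0.7 rad it sinks shut, beyond about 0.9 rad it swings up by itself to the stop in 2 to 3 s, between these it stays.
- paddle (a joint): Paddle angle, rad: 0 flush in the lid, 0.5 pulled up to its stop. Its free front end rises when pulled, the same way the lid turns. A light spring (about 3 N at the grip) returns it. The bolt clears the keeper from 0.33 rad on; keep it pulled until the front of the lid has risen 20 mm.
- paddle_grip (a point): Where to grip the steel paddle, half-way through its thickness; axes turn with it, at 0 as the box's. Paddle 60 (x) by 44 (y) by 14 mm thick, top flush with the lid; this point is 12 mm behind its free end, 48 mm in front of its pin (along y, same height). It lies in an open-topped pan: 38 mm free on either side in y, 20 mm in front, pan floor 28 mm below the point.
- lid_hinge (a point): Middle of the hinge line, which runs along the box's y at its rear top edge, 106 mm above the bench. With the lid shut the paddle grip lies 160 mm in front of it and 26 mm above it.
- tote_a_mid (a point): Centre, 32 mm above the underside, of the grey tote standing in the box, long side along the box's width; 0.3 to 0.65 kg. Rim 183 (x) by 123 (y), base 158 by 98, height 64 mm. x points to the end with the cut-down opening. Across its middle, along y, a lifting bar 50 mm long, 13 thick, from 10 mm below this point to 19 above (20 thick below that); 30 mm free on either side. Low jars at both ends.
- tote_b_mid (a point): Same point and axes of the same kind of tote, loose on the bench, three jars in it. Its long sides have columns at x = -18 and +48 mm with ledges on top, 55 mm above its underside. A tote with x pointing the opposite way stands on them inside the rim, its centre 55 mm above this one, 5 mm play all round; one pointing the same way sinks past them and nests about 30 mm higher.
- bottle_near: White bottle with black cap, 68 mm diameter, 165 mm high, origin at the centre of its underside; leave it alone.
- bottle_far: White bottle with black cap, 72 mm diameter, 185 mm high, origin at the centre of its underside; leave it alone.
- bottle_side: White bottle with black cap, 84 mm diameter, 200 mm high, origin at the centre of its underside; leave it alone.
- tip_box: Black pipette-tip box with clear lid, 118 by 82 by 67 mm high, origin at the centre of its underside; leave it alone.

How it is judged:
By the outcome, as a careful person would: the job done as asked, in the order asked, and still so for the second after the job is handed in, with the robot touching nothing.
It also fails if it takes over 69 s, if anything falls off the work surface, if the arm or the gripper's body presses on something with over 40 N, if the wrist force passes 120 N, or if a joint passes its speed limit or range.

## Robot

A 6-joint arm with a two-finger parallel gripper is mounted at the origin on the work surface. World frame = base frame: x ahead of the robot, y to its left, z up, the work surface at z = 0. Lengths are in m, angles in rad, forces in N, time in s.
With the tool pointing down it reaches from about 0.35 to 0.975 m from the base axis. Payload 4.9 kg.
Tool frame: the origin (TCP) lies at the very end of the fingers, on their centre line; the grasp point (between the pads) lies 19 mm behind it; z points along the fingers, y is the line along which they close (so a half turn about z gives the same grasp; the last joint's range is limited). The gripper opens to 85 mm and grips with 20 to 120 N. Pads are 22 mm wide; open, the fingers measure 114 mm over their backs; the gripper's body (76 mm by 85 mm) begins 54 mm behind the grasp point. The pads swing forward as they close: fully open they stand 13 mm farther back than shut.
Start: joints at [1.138, 0.053, 1.613, -0, 1.476, -0.119], TCP at [0.193, 0.594, 0.231] pointing down, gripper open.
Joint ranges: [-3.01, 3.01], [-1.01, 2.22], [0.06, 2.58], [-1.02, 4.17], [0.09, 2.62], [-3.14, 3.14]. Speed limits (rad/s): [2.57, 2.57, 3.14, 3.14, 3.14, 3.14].

## Interface

Orientations are given as a rotation vector (axis times angle).
In Python, from station import ctrl gives the robot as it stands.
- The arm moves only by the tool jog_arm, never from a script. Its argument "plan" is a list of rows, each a list of 7 numbers: the shift along the tool's x, y, z in units of 0.02 m (1.0 is 0.02 m), then the turn, a rotation vector about the tool's x, y, z in units of 45 degrees (1.0 is 45 degrees), then the opening, from -1 (shut) to 1 (fully open). A call has 1 to 8 rows; each row shifts and turns the commanded pose from where the row before left it, along the tool's axes as they then stand; what a row does not reach is not made up. A row lasts 1/10 s, in which the tool goes at most 50 mm and 8.59 degrees, less where a joint would pass 70% of its speed; a pose out of reach is approached as far as the arm can. A call with a number of a shift or a turn outside -1 to 1 is refused whole. A call with a gripper value outside its range is refused whole. The fingers move at their own pace and stop on an object; "grip_force" is the grip in N (left out, the last holds). Time passes only in rows, so rows that do not move let the fingers close. It gives the time, the measured TCP pose, the force, the opening and the grip force at its end, in the units of the state.
- ctrl.get_obs(): the state, without advancing time (a new reading comes with each control period).
- ctrl.get_image(name): name is "scene" or "top" or "wrist"; returns (picture, depth): 420x560x3 uint8, red, green, blue; 420x560 float32, m along the optical axis (not along the pixel's ray), 0 where there is no reading.
- ctrl.camera_info(name): a dict with "camera_matrix" (3x3 intrinsics, pixels), "rvec" (rotation vector, rad) and "tvec" (3), from world to camera coordinates, as OpenCV has them; the wrist camera has in their place "T_tool_cam" (4x4, takes a point from camera to tool coordinates, whose origin is the TCP and whose axes are the flange's). Camera axes: x right, y down, z forward; pixel columns grow to the right and rows downward; lengths in m; the calibration is good to about 2 mm. A picture is of the moment at which its call begins: read the wrist's pose just before it. camera_info takes no time and is no camera call.
- ctrl.finish_job(): hands the job in; it is judged then, once.
The state is a dict: "t": time; "q": joint angles; "dq": joint speeds; "effort": joint torques, N m; "tool_pos": TCP position; "tool_rot": TCP orientation; "contact_force": force on the tool from outside, world axes, zero at the start; "wrist_torque": the same for the moment, N m; "opening": finger opening in m; "grip_force": force on a finger pad.
Only numpy, scipy, OpenCV 4.12 (cv2) and the standard library are available. Lean on these libraries where they do the work, as an engineer would, in place of code of your own. Each camera call takes 0.05 s, during which the arm holds its last target. There are 200 camera calls.

## Working session

There is one attempt and no reset: what is moved stays moved. The work goes in short steps, Python scripts to look and compute and a tool call to move; the robot and the scene stay as the last step left them, time stands still between calls to the robot, and variables do not carry over. Pictures are saved under pics/ and viewed, at most 10 in all, crops included, and the job is handed in when it is done.

Besides the shell and the picture viewer there is one more tool, called after "Emit:" by a JSON object that holds its "name" and its "arguments". jog_arm: Moves the arm, as the interface text tells. Shifts and turns lie within -1 to 1; 1 stands for 0.02 m of shift or 45 degrees of turn. Its arguments: {"type":"object","properties":{"plan":{"type":"array"},"grip_force":{"type":"number"}},"required":["plan"]}

```bash
mkdir -p pics
cat > h.py <<'E'
import numpy as np, cv2
from station import ctrl
def cam(n,obs=None):
    c=ctrl.camera_info(n); K=np.array(c["camera_matrix"])
    if n=="wrist":
        o=obs; T=np.eye(4); T[:3,:3]=cv2.Rodrigues(np.array(o["tool_rot"],float))[0]; T[:3,3]=o["tool_pos"]
        W=T@np.array(c["T_tool_cam"])
    else:
        W=np.eye(4); R=cv2.Rodrigues(np.array(c["rvec"],float))[0]; W[:3,:3]=R.T; W[:3,3]=-R.T@np.array(c["tvec"]).ravel()
    return K,W
def ray(K,W,uv):
    uv=np.atleast_2d(np.array(uv,float)); d=np.c_[uv,np.ones(len(uv))]@np.linalg.inv(K).T
    return W[:3,3], d@W[:3,:3].T
def plane(K,W,uv,z):
    o,d=ray(K,W,uv); return o+d*((z-o[2])/d[:,2])[:,None]
def cloud(K,W,D):
    v,u=np.indices(D.shape); o,d=ray(K,W,np.c_[u.ravel(),v.ravel()])
    return (o+d*D.ravel()[:,None]).reshape(*D.shape,3)
def snap(n,tag):
    o=ctrl.get_obs(); im,D=ctrl.get_image(n); cv2.imwrite(f"pics/{tag}.png",im[:,:,::-1])
    K,W=cam(n,o); np.savez(f"pics/{tag}.npz",im=im,D=D,K=K,W=W); return im,D,K,W
def load(tag):
    z=np.load(f"pics/{tag}.npz"); return z["im"],z["D"],z["K"],z["W"]
E
python3 - <<'E'
from h import *
a=snap("top","top");b=snap("scene","scene")
print(a[3].round(3),b[3].round(3), (a[1]>0).mean(),a[2])
E
```

```text
[[ 1.200e-02 -9.890e-01  1.460e-01  3.440e-01]
 [-1.000e+00 -1.200e-02  1.000e-03  1.700e-02]
 [ 1.000e-03 -1.460e-01 -9.890e-01  1.522e+00]
 [ 0.000e+00  0.000e+00  0.000e+00  1.000e+00]] [[ 0.158  0.712 -0.684  1.491]
 [ 0.987 -0.101  0.122 -0.158]
 [ 0.018 -0.695 -0.719  1.106]
 [ 0.     0.     0.     1.   ]] 0.9959948979591837 [[415.30631573   0.         279.59893479]
 [  0.         415.30631573 205.98469515]
 [  0.           0.           1.        ]]
```

View pics/top.png

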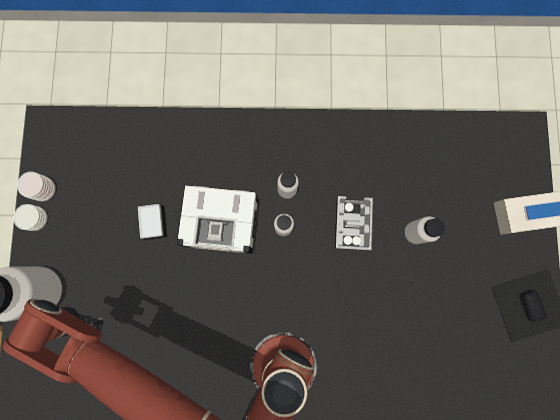

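View pics/scene.png

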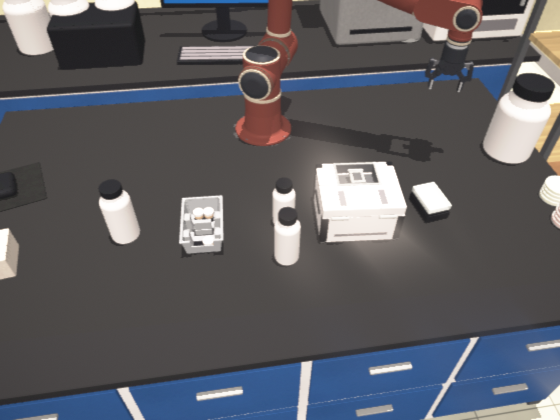

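The top view shows the box at (217,218) with the paddle pan on the robot's side at (215,232) and hinges at the far edge. The bench tote is at (354,223), with bottles at (285,185), (284,225) and (425,230), and the tip box at (150,222).

Run:
```python
from h import *
im,D,K,W=load("top"); P=cloud(K,W,D)
def reg(u0,u1,v0,v1,z0,z1):
    m=np.zeros(D.shape,bool); m[v0:v1,u0:u1]=1
    return m&(P[...,2]>z0)&(P[...,2]<z1)
for n,r in dict(lid=(165,270,175,260,.125,.155),tote=(325,385,185,260,.05,.08),tip=(130,170,195,245,.05,.08),b1=(270,305,165,212,.13,.22),b2=(265,305,208,245,.13,.22),b3=(400,450,205,250,.1,.25)).items():
    m=reg(*r); p=P[m]; c,s,a=cv2.minAreaRect(p[:,:2].astype(np.float32)); print(n,np.round(c,4),np.round(s,4),round(a,2),np.median(p[:,2]).round(4),m.sum(), p[:,2].max().round(3))
s=load("scene")
a=cv2.resize(im[175:260,165:265],None,fx=4,fy=4,interpolation=2); b=cv2.resize(im[185:260,325:385],None,fx=4.53,fy=4.53,interpolation=2)[:340]
c=np.hstack([a,b]); cv2.imwrite("pics/c1.png",c[:,:,::-1]); print(c.shape)
```

```text
lid [0.5059 0.23  ] [0.2416 0.202 ] 84.99 0.1419 3680 0.153
tote [ 0.5048 -0.2448] [0.125  0.1828] 87.63 0.0618 560 0.075
tip [0.503  0.4793] [0.1148 0.0805] 6.56 0.0603 717 0.071
b1 [ 0.6284 -0.0064] [0.0693 0.0617] 86.35 0.183 347 0.193
b2 [0.4918 0.0045] [0.0565 0.0574] 51.47 0.1653 236 0.175
b3 [ 0.4758 -0.4724] [0.0817 0.0707] 20.77 0.1718 648 0.209
(340, 672, 3)
```

View pics/c1.png

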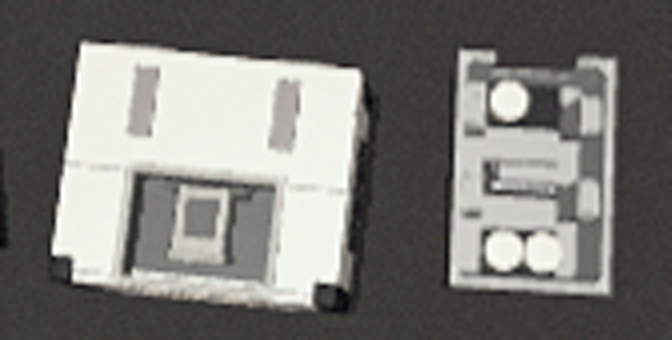

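Close-up: the lid edge tilts about 5°, with the paddle at (200,225) in its pan. The bench tote's cut-down opening is at the top of the image (world +x).

```bash
cat >> h.py <<'E'
def Rz(y): return cv2.Rodrigues(np.array([0,0,y],float))[0]
def Ry(a): return cv2.Rodrigues(np.array([0,a,0],float))[0]
DOWN=np.diag([1.,-1,-1])   # tool x=world x, y=-y, z=-z
def rel(p1,R1,p0=None,R0=None,note=""):
    """delta in tool units: total shift (in start tool axes) and turn from pose0 to pose1"""
    if p0 is None:
        o=ctrl.get_obs(); p0=np.array(o["tool_pos"]); R0=cv2.Rodrigues(np.array(o["tool_rot"],float))[0]
    s=R0.T@(np.array(p1)-p0)/.02; r=cv2.Rodrigues(R0.T@R1)[0].ravel()/np.deg2rad(45)
    print(note,"shift",s.round(2),"turn",r.round(3)); return s,r
E
python3 - <<'E'
from h import *
o=ctrl.get_obs(); R=cv2.Rodrigues(np.array(o["tool_rot"],float))[0]; print(R.round(3),np.array(o["tool_pos"]).round(4),o["opening"])
yaw=np.deg2rad(-5)
for Rt in (Rz(yaw)@DOWN, Rz(yaw+np.pi)@DOWN): rel([.446,.235,.25],Rt)
print(ctrl.camera_info("wrist"))
E
```

```text
[[-0.951  0.309 -0.001]
 [ 0.309  0.951 -0.002]
 [ 0.    -0.002 -1.   ]] [0.1927 0.594  0.2302] 0.0849969755037749
 shift [-17.59 -13.16  -0.97] turn [-1.000e-03  3.000e-03  3.712e+00]
 shift [-17.59 -13.16  -0.97] turn [-0.002 -0.001 -0.288]
{'camera_matrix': array([[335.07155267,   0.        , 281.59385044],
       [  0.        , 335.07155267, 204.91012915],
       [  0.        ,   0.        ,   1.        ]]), 'T_tool_cam': array([[-1.38211867e-03, -9.45609120e-01, -3.25302139e-01,
         8.53328357e-02],
       [ 9.99998913e-01, -1.14009972e-03, -9.34603375e-04,
         3.38491609e-04],
       [ 5.12892598e-04, -3.25303077e-01,  9.45609668e-01,
        -1.43599310e-01],
       [ 0.00000000e+00,  0.00000000e+00,  0.00000000e+00,
         1.00000000e+00]])}
```

Emit:
{"name": "jog_arm", "arguments": {"plan": [[-0.98,-0.73,-0.25,0,0,0,0.4],[-0.98,-0.73,-0.25,0,0,0,0.4],[-0.98,-0.73,-0.25,0,0,0,0.4],[-0.98,-0.73,-0.25,0,0,0,0.4],[-0.98,-0.73,0,0,0,0,0.4],[-0.98,-0.73,0,0,0,0,0.4],[-0.98,-0.73,0,0,0,0,0.4],[-0.98,-0.73,0,0,0,0,0.4]]}}

```text
t: 0.9
tool_pos: [0.3062, 0.4339, 0.2507]
tool_rot: [-0.491, -3.103, 0.001]
contact_force: [0.5, -1.0, 0.1]
opening: 0.0592
grip_force: 0.0
```

Emit:
{"name": "jog_arm", "arguments": {"plan": [[-0.98,-0.73,0,0,0,0,0.4],[-0.98,-0.73,0,0,0,0,0.4],[-0.98,-0.73,0,0,0,0,0.4],[-0.98,-0.73,0,0,0,0,0.4],[-0.98,-0.73,0,0,0,0,0.4],[-0.98,-0.73,0,0,0,0,0.4],[-0.98,-0.73,0,0,0,0,0.4],[-0.98,-0.73,0,0,0,0,0.4]]}}

```text
t: 1.7
tool_pos: [0.4193, 0.2745, 0.2507]
tool_rot: [-0.491, -3.102, 0.001]
contact_force: [0.2, -0.2, -0.5]
opening: 0.0595
grip_force: 0.0
```

Emit:
{"name": "jog_arm", "arguments": {"plan": [[-0.98,-0.73,0,0,0,0,0.4],[-0.98,-0.73,0,0,0,0,0.4],[0,0,0,0,0,-0.145,0.4],[0,0,0,0,0,-0.145,0.4],[0,0,0,0,0,0,0.4]]}}

```text
t: 2.2
tool_pos: [0.4472, 0.2353, 0.2507]
tool_rot: [-0.136, -3.138, 0.001]
contact_force: [-0.5, -0.2, -1.2]
opening: 0.0597
grip_force: 0.0
```

Run:
```python
from h import *
im,D,K,W=snap("wrist","w1"); o=ctrl.get_obs(); print(o["t"],o["q"],o["tool_pos"],o["opening"])
print((D>0).mean())
```

```text
2.25 [ 3.37237159e-01 -2.49514045e-01  1.86178063e+00 -1.10658803e-05
  1.53022534e+00 -1.14509254e+00] [0.44715794 0.2354133  0.2507924 ] 0.06023959217231039
0.9960119047619047
```

View pics/w1.png

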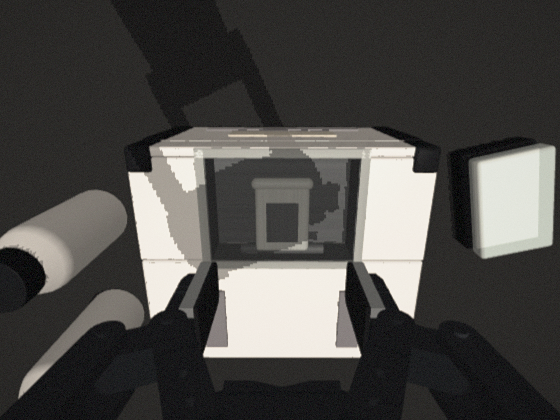

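Wrist view: the paddle lies at u 252–312, v 178–250 in the pan, with its free end (bar) at v≈180 and the lid edges at u 128/438.

Run:
```python
from h import *
im,D,K,W=load("w1"); P=cloud(K,W,D)
for uv in [(282,176),(282,180),(282,184),(282,190),(282,197),(282,225),(282,243),(282,248),(255,215),(309,215),(225,215),(170,220),(390,220)]: print(uv,P[uv[1],uv[0]].round(4),im[uv[1],uv[0]])
# paddle mask: height band in pan
m=np.zeros(D.shape,bool); m[170:256,212:350]=1; m&=(P[...,2]>.13)
p=P[m]; c,s,a=cv2.minAreaRect(p[:,:2].astype(np.float32)); print(c,s,a,np.median(p[:,2]))
# two-view check of height: paddle dark insert in top & wrist
it,Dt,Kt,Wt=load("top"); Pt=cloud(Kt,Wt,Dt); mt=np.zeros(Dt.shape,bool); mt[219:246,200:232]=1; mt&=(Pt[...,2]>.132)
q=Pt[mt]; print("top",q[:,:2].min(0),q[:,:2].max(0),np.median(q[:,2]))
m=(P[...,2]>.13)&(P[...,2]<.15); m[260:]=0; c=P[m]; print("lid",c[:,:2].min(0),c[:,:2].max(0))
pr=lambda X:(lambda x:(K@x)[:2]/x[2])(W[:3,:3].T@(np.array(X)-W[:3,3]))
for x in(-.072,-.012):
  for y in (-.022,.022): print(pr([.506+x*.996+y*.087,.230-x*.087+y*.996,.139]))
```

```text
(282, 176) [0.4343 0.2371 0.1051] [62 57 57]
(282, 180) [0.4289 0.2376 0.1396] [108 105 102]
(282, 184) [0.4316 0.2373 0.1418] [115 116 107]
(282, 190) [0.4368 0.2369 0.1406] [116 114 107]
(282, 197) [0.4425 0.2364 0.1407] [112 114 106]
(282, 225) [0.4668 0.2342 0.1398] [57 58 57]
(282, 243) [0.4824 0.2328 0.141 ] [113 111 105]
(282, 248) [0.4875 0.2324 0.14  ] [113 109 104]
(255, 215) [0.4572 0.2128 0.1369] [69 66 66]
(309, 215) [0.4734 0.2587 0.1048] [69 68 64]
(225, 215) [0.4662 0.1816 0.1058] [60 57 57]
(170, 220) [0.4538 0.1442 0.1415] [169 160 152]
(390, 220) [0.4694 0.3218 0.1414] [243 239 232]
(0.4495132565498352, 0.21538296341896057) (0.14758767187595367, 0.10787390172481537) 18.35234260559082 0.14017532463821136
top [0.34356563 0.01660194] [0.50153547 0.28060195] 0.14074202570181193
lid [ 0.39071638 -0.01018708] [0.50798041 0.35897389]
[253.16076383 186.49540054]
[308.78601784 186.45428539]
[255.1778201  254.59463769]
[306.99879476 254.5690648 ]
```

Emit:
{"name": "jog_arm", "arguments": {"plan": [[0.3,0.05,1,0,0,0,0.4],[0,0,1,0,0,0,0.4],[0,0,1,0,0,0,0.4],[0,0,1,0,0,0,0.4],[0,0,1,0,0,0,0.4],[0,0,0.9,0,0,0,0.4],[0,0,0.8,0,0,0,0.4],[0,0,0,0,0,0,0.4]], "grip_force": 60}}

```text
t: 3.05
tool_pos: [0.4393, 0.2366, 0.1144]
tool_rot: [-0.137, -3.133, 0.003]
contact_force: [-0.9, -0.7, 0.5]
opening: 0.06
grip_force: 0.0
```

Emit:
{"name": "jog_arm", "arguments": {"plan": [[0,0,0,0,0,0,-1],[0,0,0,0,0,0,-1],[0,0,0,0,0,0,-1],[0,0,0,0,0,0,-1]], "grip_force": 60}}

```text
t: 3.45
tool_pos: [0.4411, 0.2361, 0.118]
tool_rot: [-0.136, -3.138, 0.005]
contact_force: [-3.0, -4.9, -0.2]
opening: 0.0423
grip_force: 63.4
```

```bash
cat > path.py <<'E'
from h import *
# rows for paddle/lid arc, tool tilt k*(th+p)
def grip(th,p):
    r=np.array([-112.,26]); r2=np.array([-48.,0])
    Rr=lambda a,v: np.array([v[0]*np.cos(a)+v[1]*np.sin(a), -v[0]*np.sin(a)+v[1]*np.cos(a)])
    return Rr(th,r+Rr(p,r2))/1000
def tcp(th,p,tilt,off=.016):   # box frame xz rel hinge; TCP below grip point along tool z (-sin,-cos)
    return grip(th,p)+off*np.array([-np.sin(tilt),-np.cos(tilt)])
if __name__=="__main__":
    seq=[(0,0,0)]+[(0,p,p*.5) for p in (.12,.24,.36,.46)]
    seq+=[(t,.46,.23+.5*t) for t in np.arange(.06,1.21,.06)]
    for a,b in zip(seq,seq[1:]):
        d=tcp(*b)-tcp(*a); c,s=np.cos(a[2]),np.sin(a[2])
        # tool z=(-s,-c), tool x(box)= (-c, s)
        print(np.round(b,2),"x %.2f z %.2f turn %.3f"%((-c*d[0]+s*d[1])/.02,(-s*d[0]-c*d[1])/.02,(b[2]-a[2])/(np.pi/4)))
E
python3 path.py
```

```text
[0.   0.12 0.06] x 0.03 z -0.29 turn 0.076
[0.   0.24 0.12] x 0.01 z -0.29 turn 0.076
[0.   0.36 0.18] x -0.00 z -0.28 turn 0.076
[0.   0.46 0.23] x -0.01 z -0.23 turn 0.064
[0.06 0.46 0.26] x -0.02 z -0.48 turn 0.038
[0.12 0.46 0.29] x -0.04 z -0.48 turn 0.038
[0.18 0.46 0.32] x -0.05 z -0.48 turn 0.038
[0.24 0.46 0.35] x -0.07 z -0.48 turn 0.038
[0.3  0.46 0.38] x -0.08 z -0.48 turn 0.038
[0.36 0.46 0.41] x -0.09 z -0.47 turn 0.038
[0.42 0.46 0.44] x -0.11 z -0.47 turn 0.038
[0.48 0.46 0.47] x -0.12 z -0.46 turn 0.038
[0.54 0.46 0.5 ] x -0.14 z -0.46 turn 0.038
[0.6  0.46 0.53] x -0.15 z -0.45 turn 0.038
[0.66 0.46 0.56] x -0.16 z -0.45 turn 0.038
[0.72 0.46 0.59] x -0.18 z -0.44 turn 0.038
[0.78 0.46 0.62] x -0.19 z -0.44 turn 0.038
[0.84 0.46 0.65] x -0.20 z -0.43 turn 0.038
[0.9  0.46 0.68] x -0.22 z -0.42 turn 0.038
[0.96 0.46 0.71] x -0.23 z -0.42 turn 0.038
[1.02 0.46 0.74] x -0.24 z -0.41 turn 0.038
[1.08 0.46 0.77] x -0.25 z -0.40 turn 0.038
[1.14 0.46 0.8 ] x -0.26 z -0.39 turn 0.038
[1.2  0.46 0.83] x -0.28 z -0.38 turn 0.038
```

Emit:
{"name": "jog_arm", "arguments": {"plan": [[0.03,0,-0.29,0,0.076,0,-1],[0.01,0,-0.29,0,0.076,0,-1],[0,0,-0.28,0,0.076,0,-1],[0,0,-0.23,0,0.064,0,-1],[0,0,0,0,0,0,-1]]}}

```text
t: 3.95
tool_pos: [0.4409, 0.236, 0.1359]
tool_rot: [-0.127, -2.903, -0.01]
contact_force: [-0.9, -1.3, -15.2]
opening: 0.0427
grip_force: 63.9
```

Emit:
{"name": "jog_arm", "arguments": {"plan": [[-0.02,0,-0.48,0,0.038,0,-1],[-0.04,0,-0.48,0,0.038,0,-1],[-0.05,0,-0.48,0,0.038,0,-1],[-0.07,0,-0.48,0,0.038,0,-1]]}}

```text
t: 4.35
tool_pos: [0.4552, 0.2348, 0.1746]
tool_rot: [-0.12, -2.788, -0.016]
contact_force: [-3.6, -3.6, -7.6]
opening: 0.0427
grip_force: 64.1
```

Run:
```python
from h import *
im,D,K,W=snap("scene","s2"); c=cv2.resize(im[130:260,250:460],None,fx=3,fy=3); cv2.imwrite("pics/s2c.png",c[:,:,::-1])
```

```text
(no output)
```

View pics/s2c.png

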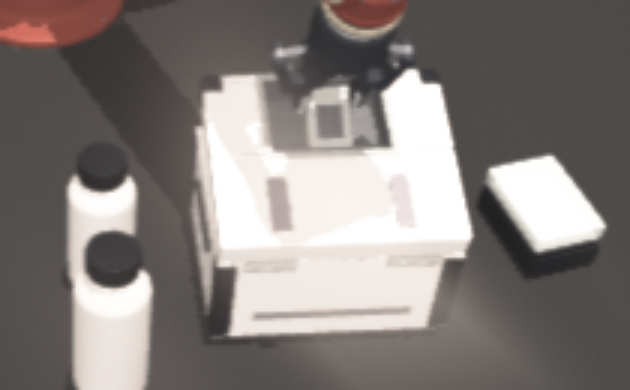

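The lid has come up at the front with the gripper on the paddle (crop ~(330,110)); the arc continues.

Emit:
{"name": "jog_arm", "arguments": {"plan": [[-0.08,0,-0.48,0,0.038,0,-1],[-0.09,0,-0.47,0,0.038,0,-1],[-0.11,0,-0.47,0,0.038,0,-1],[-0.12,0,-0.46,0,0.038,0,-1],[-0.14,0,-0.46,0,0.038,0,-1],[-0.15,0,-0.45,0,0.038,0,-1]]}}

```text
t: 5.0
tool_pos: [0.4904, 0.2317, 0.2212]
tool_rot: [-0.113, -2.609, -0.025]
contact_force: [-5.5, -6.5, -3.1]
opening: 0.0425
grip_force: 64.5
```

Emit:
{"name": "jog_arm", "arguments": {"plan": [[-0.16,0,-0.45,0,0.038,0,-1],[-0.18,0,-0.44,0,0.038,0,-1],[-0.19,0,-0.44,0,0.038,0,-1],[-0.2,0,-0.43,0,0.038,0,-1],[-0.22,0,-0.42,0,0.038,0,-1]]}}

```text
t: 5.5
tool_pos: [0.5306, 0.2281, 0.247]
tool_rot: [-0.108, -2.46, -0.032]
contact_force: [-5.8, -6.3, -4.0]
opening: 0.0425
grip_force: 64.6
```

Emit:
{"name": "jog_arm", "arguments": {"plan": [[-0.23,0,-0.42,0,0.038,0,-1],[-0.24,0,-0.41,0,0.038,0,-1],[-0.25,0,-0.4,0,0.038,0,-1],[0,0,0,0,0,0,0.4],[0,0,0,0,0,0,0.4],[0,0,-1,0,0,0,0.4],[0,0,-1,0,0,0,0.4],[0,0,-1,0,0,0,0.4]]}}

```text
t: 6.3
tool_pos: [0.5999, 0.224, 0.2946]
tool_rot: [-0.104, -2.375, -0.04]
contact_force: [-0.5, 0.3, -1.4]
opening: 0.0595
grip_force: 0.0
```

Emit:
{"name": "jog_arm", "arguments": {"plan": [[0.6,0,-1,0,0,0,0.4],[1,0,-1,0,0,0,0.4],[1,0,-1,0,0,0,0.4],[1,0,-1,0,0,0,0.4],[1,0,-1,0,0,0,0.4],[1,0,-1,0,0,0,0.4]]}}

```text
t: 6.9
tool_pos: [0.6012, 0.2239, 0.4655]
tool_rot: [-0.101, -2.378, -0.042]
contact_force: [0.4, 0.0, -0.1]
opening: 0.0598
grip_force: 0.0
```

Run:
```python
from h import *
im,D,K,W=snap("scene","s3"); c=cv2.resize(im[80:260,250:460],None,fx=3,fy=3); cv2.imwrite("pics/s3c.png",c[:,:,::-1])
o=ctrl.get_obs(); print(o["t"],o["tool_pos"],o["q"],o["contact_force"])
rel([.38,.24,.40],Rz(np.deg2rad(175))@DOWN)
```

```text
6.95 [0.60102077 0.22380883 0.47109126] [ 0.16486007  0.49008981  0.82711717  0.30847861  2.54126025 -1.1323065 ] [-0.09315588  0.24638934  3.97415513]
 shift [ 5.63 -0.14 10.18] turn [ 0.003 -0.962  0.005]
```

View pics/s3c.png

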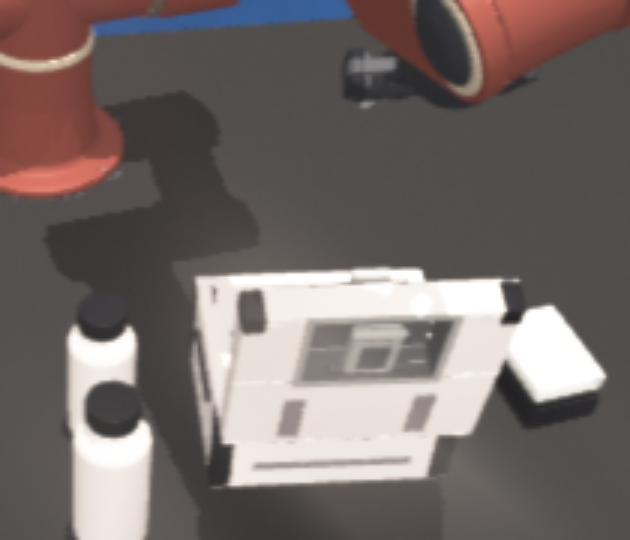

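The lid is open and swinging towards its stop; the hand is clear above. Now I bring the tool upright over the front of the box to look inside.

Emit:
{"name": "jog_arm", "arguments": {"plan": [[0.8,0,0,0,-0.16,0,0.4],[0.8,0,0,0,-0.16,0,0.4],[0.8,0,0,0,-0.16,0,0.4],[0.8,0,0,0,-0.16,0,0.4],[0.8,0,0,0,-0.16,0,0.4],[0.8,0,0,0,-0.16,0,0.4]]}}

```text
t: 7.55
tool_pos: [0.5168, 0.2308, 0.5065]
tool_rot: [-0.134, -3.137, -0.004]
contact_force: [-0.9, 0.2, 0.6]
opening: 0.0598
grip_force: 0.0
```

Emit:
{"name": "jog_arm", "arguments": {"plan": [[0.54,0,0.97,0,0,0,0.4],[0.54,0,0.97,0,0,0,0.4],[0.54,0,0.97,0,0,0,0.4],[0.54,0,0.97,0,0,0,0.4],[0.54,0,0.97,0,0,0,0.4],[0.54,0,0.97,0,0,0,0.4],[0.54,0,0.97,0,0,0,0.4],[0.54,0,0.97,0,0,0,0.4]]}}

```text
t: 8.35
tool_pos: [0.4291, 0.2385, 0.3499]
tool_rot: [-0.133, -3.13, -0.003]
contact_force: [-0.3, -0.0, 0.8]
opening: 0.0595
grip_force: 0.0
```

Emit:
{"name": "jog_arm", "arguments": {"plan": [[0,0,0,0,0,0,0.4],[0,0,0,0,0,0,-0.3],[0,0,0,0,0,0,-0.3],[0,0,0,0,0,0,-0.3]]}}

```text
t: 8.75
tool_pos: [0.4308, 0.2383, 0.351]
tool_rot: [-0.135, -3.129, -0.003]
contact_force: [-0.6, 0.5, 0.7]
opening: 0.0301
grip_force: 0.0
```

Run:
```python
from h import *
snap("wrist","w2"); snap("top","t2"); o=ctrl.get_obs(); print(o["t"],o["tool_pos"],o["tool_rot"],o["opening"])
```

```text
8.85 [0.4305743  0.23817175 0.35027533] [-1.34996312e-01 -3.12764196e+00 -1.77845171e-03] 0.03020511688848585
```

View pics/w2.png

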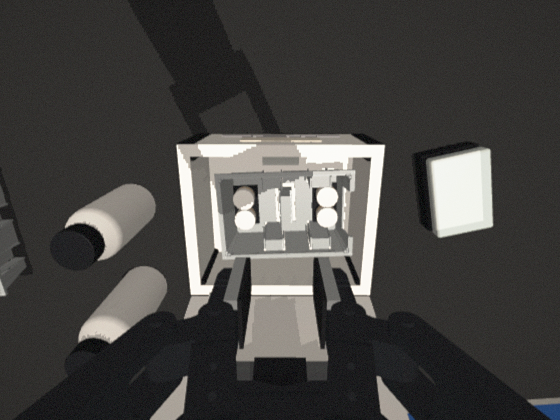

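Inside the box: the tote at u 217–355, v 170–257, its bar at about (286,200), jars at both ends; columns at u≈273 and 320 suggest its x points right (world +y). I check this with the end-wall heights and measure.

Run:
```python
from h import *
im,D,K,W=load("w2"); P=cloud(K,W,D)
it,Dt,Kt,Wt=load("t2"); Pt=cloud(Kt,Wt,Dt)
m=np.zeros(D.shape,bool); m[150:268,205:365]=1
r=m&(P[...,2]>.060)&(P[...,2]<.078); p=P[r]
c,s,a=cv2.minAreaRect(p[:,:2].astype(np.float32)); print("rim",c,s,a,np.median(p[:,2]),len(p))
u=np.array([.087,.996]); v=np.array([.996,-.087]); q=(p[:,:2]-np.array(c)); U=q@u;V=q@v
for lo,hi in((-.095,-.08),(.08,.095)):
    k=(U>lo)&(U<hi); print(lo,np.histogram(V[k],bins=np.arange(-.065,.066,.01))[0])
b=m&(P[...,2]>.048)&(P[...,2]<.062); b[:,:255]=0;b[:,318:]=0;b[:178]=0;b[225:]=0;p2=P[b];c2=cv2.minAreaRect(p2[:,:2].astype(np.float32));print("bar",c2,np.median(p2[:,2]))
m2=np.zeros(D.shape,bool);m2[120:300,170:395]=1;m2&=(P[...,2]>.098)&(P[...,2]<.115);p3=P[m2];print("case rim",cv2.minAreaRect(p3[:,:2].astype(np.float32)))
mt=(Pt[...,2]>.060)&(Pt[...,2]<.078);mt[:,:180]=0;mt[:,260:]=0;mt[:180]=0;mt[255:]=0;p4=Pt[mt];print("top rim",cv2.minAreaRect(p4[:,:2].astype(np.float32)),len(p4))
l=np.zeros(D.shape,bool);
c=cv2.resize(im[150:270,200:370],None,fx=4.5,fy=4.5,interpolation=cv2.INTER_CUBIC); cv2.imwrite("pics/w2c.png",c[:,:,::-1])
```

```text
rim (0.5061814785003662, 0.23033678531646729) (0.21423783898353577, 0.16110150516033173) 85.40693664550781 0.06882797799861673 3781
-0.095 [25 33 31 28 29 22 22 19 17 18 13 13  8]
0.08 [71 42 35  0  0  0  0  0  0 23 20 77 14]
bar ((0.48837125301361084, 0.24329417943954468), (0.07632573693990707, 0.0682935118675232), 84.98078155517578) 0.05818004836204177
case rim ((0.5020830631256104, 0.23069068789482117), (0.24343016743659973, 0.20474572479724884), 84.78675842285156)
top rim ((0.4979479908943176, 0.22147703170776367), (0.23143193125724792, 0.18923690915107727), 84.94146728515625) 378
```

View pics/w2c.png

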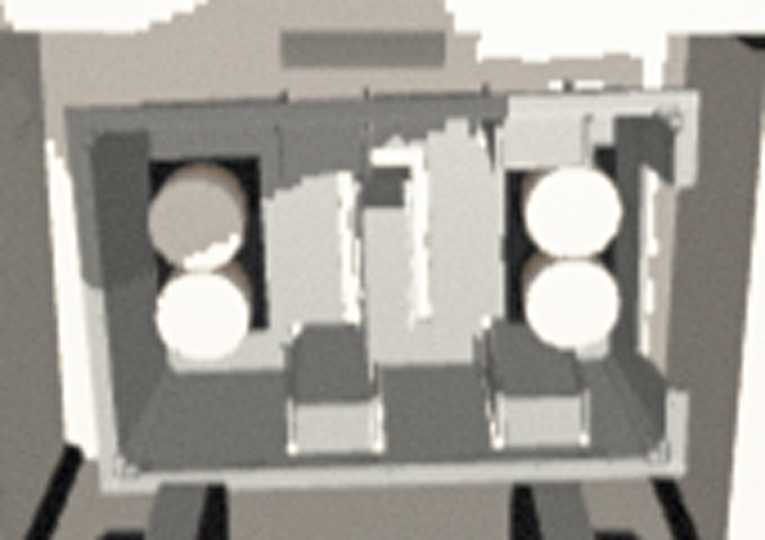

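The crop shows the cut-down end on the right (690,180–390), so tote A's x points along box +y. Rim corners (crop): (65,108), (695,92), (685,472), (105,490).

Run:
```python
from h import *
im,D,K,W=load("w2"); P=cloud(K,W,D)
c=np.array([(65,108),(695,92),(685,472),(105,490)])/4.5+[200,150]-.5
X=plane(K,W,c,.069); print(X.round(4)); 
print("centre",X.mean(0)); print([np.linalg.norm(X[i]-X[(i+1)%4]).round(4) for i in range(4)])
for i,j in((0,1),(3,2)): d=X[j]-X[i]; print("yaw",np.degrees(np.arctan2(d[1],d[0])))
for i in range(4):
    uu=c[i]+(np.array([0,215])*0+ (c.mean(0)-c[i])*.03); print(P[int(uu[1]),int(uu[0])].round(4))
print("profile along centre row, z:")
for v in(190,205,215):
  print(v,[(u,*P[v,u].round(3)) for u in range(258,314,4)])
```

```text
[[0.4381 0.15   0.069 ]
 [0.4493 0.3315 0.069 ]
 [0.5707 0.326  0.069 ]
 [0.5609 0.144  0.069 ]]
centre [0.50476259 0.23784214 0.069     ]
[np.float64(0.1818), np.float64(0.1214), np.float64(0.1823), np.float64(0.123)]
yaw 86.45875142643003
yaw 86.93766437715234
[0.4386 0.1529 0.0707]
[0.4502 0.3274 0.07  ]
[0.5672 0.3219 0.0708]
[0.5587 0.146  0.0693]
profile along centre row, z:
190 [(258, np.float64(0.482), np.float64(0.199), np.float64(0.008)), (262, np.float64(0.482), np.float64(0.205), np.float64(0.009)), (266, np.float64(0.484), np.float64(0.211), np.float64(0.007)), (270, np.float64(0.484), np.float64(0.217), np.float64(0.008)), (274, np.float64(0.484), np.float64(0.223), np.float64(0.008)), (278, np.float64(0.479), np.float64(0.23), np.float64(0.029)), (282, np.float64(0.479), np.float64(0.235), np.float64(0.029)), (286, np.float64(0.48), np.float64(0.241), np.float64(0.029)), (290, np.float64(0.481), np.float64(0.247), np.float64(0.028)), (294, np.float64(0.488), np.float64(0.253), np.float64(0.004)), (298, np.float64(0.488), np.float64(0.259), np.float64(0.007)), (302, np.
[... 1279 characters left out ...]
70, np.float64(0.524), np.float64(0.213), np.float64(0.007)), (274, np.float64(0.524), np.float64(0.219), np.float64(0.009)), (278, np.float64(0.526), np.float64(0.225), np.float64(0.004)), (282, np.float64(0.507), np.float64(0.233), np.float64(0.058)), (286, np.float64(0.508), np.float64(0.238), np.float64(0.056)), (290, np.float64(0.508), np.float64(0.244), np.float64(0.058)), (294, np.float64(0.528), np.float64(0.25), np.float64(0.005)), (298, np.float64(0.527), np.float64(0.256), np.float64(0.009)), (302, np.float64(0.528), np.float64(0.262), np.float64(0.009)), (306, np.float64(0.529), np.float64(0.268), np.float64(0.008)), (310, np.float64(0.529), np.float64(0.274), np.float64(0.008))]
```

Tote A: centre (0.505, 0.238), x yaw ≈ 86.7°, bar top ≈ 57 mm. I align, descend and grip the bar.

Emit:
{"name": "jog_arm", "arguments": {"plan": [[-0.93,0.08,0,0,0,-0.036,-0.3],[-0.93,0.08,0.5,0,0,0,-0.3],[-0.93,0.08,1,0,0,0,-0.3],[-0.93,0.08,1,0,0,0,-0.3],[0,0,1,0,0,0,-0.3],[0,0,1,0,0,0,-0.3],[0,0,1,0,0,0,-0.3],[0,0,1,0,0,0,-0.3]]}}

```text
t: 9.65
tool_pos: [0.5035, 0.2398, 0.2177]
tool_rot: [-0.091, -3.128, -0.001]
contact_force: [-0.4, -0.6, -0.1]
opening: 0.03
grip_force: 0.0
```

Emit:
{"name": "jog_arm", "arguments": {"plan": [[0,0,1,0,0,0,-0.3],[0,0,1,0,0,0,-0.3],[0,0,1,0,0,0,-0.3],[0,0,1,0,0,0,-0.3],[0,0,1,0,0,0,-0.3],[0,0,0.5,0,0,0,-0.3],[0,0,0,0,0,0,-0.3]]}}

```text
t: 10.35
tool_pos: [0.5007, 0.2396, 0.1066]
tool_rot: [-0.09, -3.125, 0.001]
contact_force: [-0.2, -0.2, -0.5]
opening: 0.0299
grip_force: 0.0
```

Run:
```python
from h import *
im,D,K,W=snap("wrist","w3")
rel([.505,.238,.029],Rz(np.deg2rad(176.7))@DOWN)
```

```text
shift [-0.23 -0.08  3.95] turn [-0.    -0.017 -0.   ]
```

View pics/w3.png

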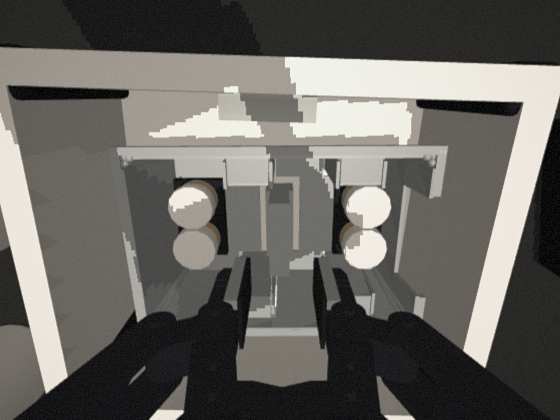

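The bar (u≈265–297) is centred between the fingers (u 243/320). Descend and grip.

Emit:
{"name": "jog_arm", "arguments": {"plan": [[-0.23,-0.05,0.8,0,-0.017,0,-0.3],[0,0,0.8,0,0,0,-0.3],[0,0,0.8,0,0,0,-0.3],[0,0,0.8,0,0,0,-0.3],[0,0,0.7,0,0,0,-0.3],[0,0,0,0,0,0,-0.3]]}}

```text
t: 11.0
tool_pos: [0.5038, 0.238, 0.0271]
tool_rot: [-0.091, -3.136, 0.002]
contact_force: [-0.2, 0.1, -0.2]
opening: 0.03
grip_force: 0.0
```

Emit:
{"name": "jog_arm", "arguments": {"plan": [[0,0,0,0,0,0,-1],[0,0,0,0,0,0,-1],[0,0,0,0,0,0,-1],[0,0,0,0,0,0,-1]], "grip_force": 70}}

```text
t: 11.4
tool_pos: [0.5061, 0.2388, 0.0304]
tool_rot: [0.091, 3.139, 0.001]
contact_force: [0.5, 0.4, -3.9]
opening: 0.0116
grip_force: 70.8
```

Emit:
{"name": "jog_arm", "arguments": {"plan": [[0,0,-0.2,0,0,0,-1],[0,0,-0.4,0,0,0,-1],[0,0,-0.5,0,0,0,-1],[0,0,-0.5,0,0,0,-1],[0,0,-0.5,0,0,0,-1],[0,0,-0.5,0,0,0,-1],[0,0,-0.5,0,0,0,-1]]}}

```text
t: 12.1
tool_pos: [0.5061, 0.2387, 0.0934]
tool_rot: [0.091, 3.139, 0.001]
contact_force: [-0.2, -0.1, -5.7]
opening: 0.0118
grip_force: 70.4
```

Tote A is lifted, level (about 0.56 kg). Now raise it clear and re-measure tote B from both fixed cameras.

Emit:
{"name": "jog_arm", "arguments": {"plan": [[0,0,-0.7,0,0,0,-1],[0,0,-1,0,0,0,-1],[0,0,-1,0,0,0,-1],[0,0,-1,0,0,0,-1],[0,0,-1,0,0,0,-1],[0,0,-1,0,0,0,-1],[0,0,-1,0,0,0,-1],[0,0,-1,0,0,0,-1]]}}

```text
t: 12.9
tool_pos: [0.5056, 0.2386, 0.2478]
tool_rot: [0.091, 3.139, 0.001]
contact_force: [0.3, 0.3, -5.8]
opening: 0.0119
grip_force: 70.4
```

Emit:
{"name": "jog_arm", "arguments": {"plan": [[0,0,-1,0,0,0,-1],[0,0,-1,0,0,0,-1],[0,0,-0.9,0,0,0,-1],[0,0,-0.5,0,0,0,-1],[0,0,0,0,0,0,-1]]}}

```text
t: 13.4
tool_pos: [0.5064, 0.2388, 0.3168]
tool_rot: [0.09, 3.136, 0.003]
contact_force: [0.3, 0.4, -5.3]
opening: 0.0115
grip_force: 70.7
```

Run:
```python
from h import *
for n,t,r in(("top","t2",(325,385,185,262)),("scene","s3",(170,235,185,265))):
    im,D,K,W=load(t); P=cloud(K,W,D); u0,u1,v0,v1=r
    m=np.zeros(D.shape,np.uint8); g=im.max(2); m[v0:v1,u0:u1]=((g>75)|((P[...,2]>.02)))[v0:v1,u0:u1]
    m[(P[...,2]>.09)]=0
    m=cv2.morphologyEx(m,cv2.MORPH_OPEN,np.ones((3,3)))
    cs=max(cv2.findContours(m,0,2)[0],key=cv2.contourArea); hull=cv2.convexHull(cs).reshape(-1,2)
    X=plane(K,W,hull,.064)[:,:2].astype(np.float32); print(n,cv2.minAreaRect(X))
    rim=(P[...,2]>.058)&(P[...,2]<.072); rim[:v0]=0;rim[v1:]=0;rim[:,:u0]=0;rim[:,u1:]=0
    print("rim depth",cv2.minAreaRect(P[rim][:,:2].astype(np.float32)),np.median(P[rim][:,2]))
# check same method's bias on known lid: case lid from first top picture
im,D,K,W=load("top"); P=cloud(K,W,D); m=(P[...,2]>.137)&(P[...,2]<.147); m[:,:165]=0;m[:,270:]=0;m[:175]=0;m[262:]=0; print("lid",cv2.minAreaRect(P[m][:,:2].astype(np.float32)))
```

```text
top ((0.5022264719009399, -0.24558983743190765), (0.12699569761753082, 0.18848060071468353), 88.5451889038086)
rim depth ((0.5048242807388306, -0.24492567777633667), (0.12400393933057785, 0.1832057237625122), 87.432373046875) 0.06470866186654389
scene ((0.5118498802185059, -0.25147387385368347), (0.20339137315750122, 0.32991066575050354), 85.51678466796875)
rim depth ((0.49967697262763977, -0.2445964515209198), (0.12368728220462799, 0.18952643871307373), 87.44044494628906) 0.06506986880522003
lid ((0.5056647062301636, 0.2296890914440155), (0.24114367365837097, 0.20094209909439087), 84.9290771484375)
```

Emit:
{"name": "jog_arm", "arguments": {"plan": [[0,-0.3,0,0,0,0,-1],[0,-0.6,0,0,0,0,-1],[0,-1,0,0,0,0,-1],[0,-1,0,0,0,0,-1],[0,-1,0,0,0,0,-1],[0,-1,0,0,0,0,-1],[0,-1,0,0,0,0,-1],[0,-1,0,0,0,0,-1]]}}

```text
t: 14.2
tool_pos: [0.4969, 0.0991, 0.3127]
tool_rot: [-0.092, -3.139, 0.001]
contact_force: [-0.4, 0.3, -6.5]
opening: 0.0116
grip_force: 70.6
```

Emit:
{"name": "jog_arm", "arguments": {"plan": [[0,-1,0,0,0,0,-1],[0,-1,0,0,0,0,-1],[0,-1,0,0,0,0,-1],[0,-1,0,0,0,0,-1],[0,-1,0,0,0,0,-1],[-0.3,-1,0,0,0,0,-1],[-0.5,-1,0,0,0,0,-1],[-0.6,-1,0,0,0,0,-1]]}}

```text
t: 15.0
tool_pos: [0.5156, -0.0621, 0.3129]
tool_rot: [-0.092, -3.139, -0.001]
contact_force: [0.9, 0.1, -5.4]
opening: 0.0117
grip_force: 70.6
```

Emit:
{"name": "jog_arm", "arguments": {"plan": [[-0.6,-1,0,0,0,0,-1],[-0.6,-1,0,0,0,0,-1],[-0.6,-1,0,0,0,0,-1],[-0.6,-1,0,0,0,0,-1],[-0.6,-1,0,0,0,0,-1],[-0.6,-1,0,0,0,0,-1],[-0.6,-1,0,0,0,0,-1],[-0.5,-1,0,0,0,0,-1]]}}

```text
t: 15.8
tool_pos: [0.6003, -0.2272, 0.3123]
tool_rot: [-0.092, -3.138, -0.002]
contact_force: [0.2, 0.2, -5.5]
opening: 0.0118
grip_force: 70.6
```

Emit:
{"name": "jog_arm", "arguments": {"plan": [[-0.3,-0.7,0,0,0,0,-1],[-0.3,-0.3,0,0,0,0,-1],[0,0,0,0,0,0,-1],[0,0,0,0,0,0,-1]]}}

```text
t: 16.2
tool_pos: [0.6117, -0.2458, 0.3139]
tool_rot: [-0.09, -3.14, -0.002]
contact_force: [-1.0, 0.2, -4.8]
opening: 0.0118
grip_force: 70.5
```

Run:
```python
from h import *
im,D,K,W=snap("wrist","w4"); o=ctrl.get_obs(); print(o["t"],o["tool_pos"],o["tool_rot"],o["q"])
```

```text
16.25 [ 0.61175601 -0.2455146   0.31416886] [8.95051222e-02 3.13988320e+00 1.40890879e-03] [-4.94878094e-01  9.73398090e-02  1.42934626e+00  9.97239718e-04
  1.61492256e+00 -2.00863412e+00]
```

View pics/w4.png

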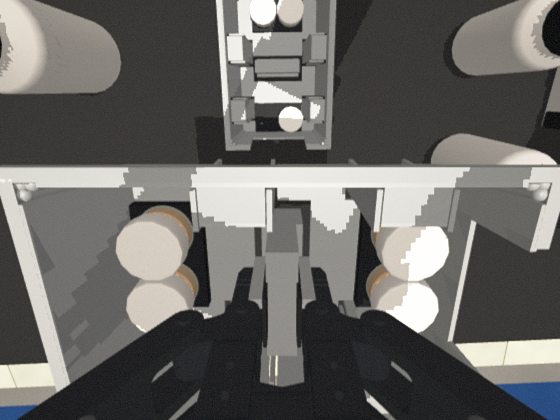

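B is in view: rim from u≈218–336 with the far cut-down end at v≈148 and bar at (278,67). The held tote is at v≥168, level, with its bar at u≈285. Measure both from this view.

Run:
```python
from h import *
im,D,K,W=load("w4"); P=cloud(K,W,D)
def fit(p,ax):  # fit line ax-coordinate vs other
    return np.polyfit(p[:,1-ax],p[:,ax],1)
rim=(P[...,2]>.057)&(P[...,2]<.072); rim[165:]=0; rim[:,:200]=0; rim[:,350:]=0
L=[];R=[]
for v in range(2,145,3):
    u=np.where(rim[v])[0]
    if len(u)<4: continue
    # outer edges cast on z=.064
    L.append(plane(K,W,(u[0]-.5,v),.064)[0]); R.append(plane(K,W,(u[-1]+.5,v),.064)[0])
L=np.array(L);R=np.array(R); print(len(L),"z med",np.median(P[rim][:,2]))
fl,fr=[np.polyfit(a[:,0],a[:,1],1) for a in(L,R)]
for f,a in((fl,L),(fr,R)): print("edge yaw",np.degrees(np.arctan(f[0])),"y@.505",np.polyval(f,.505),"res",np.abs(np.polyval(f,a[:,0])-a[:,1]).max())
B=[]
for u in list(range(229,245,2))+list(range(314,330,2)):
    v=np.where(rim[:,u])[0]; B.append(plane(K,W,(u,v[-1]+.5),.064)[0])
B=np.array(B);print("far end",B[:,:2].round(4)[[0,5,8,14]],B[:,0].mean(),B[:,1].mean())
# B bar top
b=(P[...,2]>.045)&(P[...,2]<.056); b[100:]=0;b[:40]=0;b[:,:250]=0;b[:,305:]=0;print("bar B",cv2.minAreaRect(P[b][:,:2].astype(np.float32)),np.median(P[b][:,2]))
# held tote in tool frame
o=ctrl.get_obs();Rt=cv2.Rodrigues(np.array(o["tool_rot"]))[0]; Q=(P-np.array(o["tool_pos"]))@Rt
for n,(u,v) in dict(l=(60,178),m=(280,178),r=(500,178),sl=(30,280),sl2=(50,350)).items(): print(n,Q[v,u].round(4))
```

```text
48 z med 0.06458360352207182
edge yaw -2.814764737780094 y@.505 -0.30593809672569494 res 0.0005426952191033285
edge yaw -2.804430670354275 y@.505 -0.18245566575376057 res 0.0005426921916479033
far end [[ 0.5894 -0.3057]
 [ 0.5901 -0.2939]
 [ 0.5941 -0.2059]
 [ 0.5949 -0.1919]] 0.5922154770030598 -0.24759736085932094
bar B ((0.5004898309707642, -0.2438259720802307), (0.049594294279813766, 0.012964344583451748), 87.55514526367188) 0.05190673073636076
l [ 0.0587 -0.0705 -0.0393]
m [ 0.0582 -0.0001 -0.038 ]
r [ 0.0585  0.07   -0.0396]
sl [ 0.0214 -0.0892 -0.0393]
sl2 [-0.0099 -0.0894 -0.039 ]
```

B centre (0.5006, −0.244), yaw −2.8°. The held tote is level and centred on the TCP. Rotate it −269.5° (the last joint's range rules out the short way), then check.

Emit:
{"name": "jog_arm", "arguments": {"plan": [[0,0,0,0,0,0.1,-1],[0,0,0,0,0,0.15,-1],[0,0,0,0,0,0.187,-1],[0,0,0,0,0,0.187,-1],[0,0,0,0,0,0.187,-1],[0,0,0,0,0,0.187,-1],[0,0,0,0,0,0.187,-1],[0,0,0,0,0,0.187,-1]]}}

```text
t: 17.05
tool_pos: [0.6118, -0.2452, 0.3146]
tool_rot: [1.695, 2.644, 0.001]
contact_force: [0.3, -0.4, -5.7]
opening: 0.0115
grip_force: 70.6
```

Emit:
{"name": "jog_arm", "arguments": {"plan": [[0,0,0,0,0,0.187,-1],[0,0,0,0,0,0.187,-1],[0,0,0,0,0,0.187,-1],[0,0,0,0,0,0.187,-1],[0,0,0,0,0,0.187,-1],[0,0,0,0,0,0.187,-1],[0,0,0,0,0,0.187,-1],[0,0,0,0,0,0.187,-1]]}}

```text
t: 17.85
tool_pos: [0.6118, -0.2453, 0.3146]
tool_rot: [2.877, 1.262, 0.002]
contact_force: [0.7, -0.1, -4.6]
opening: 0.0119
grip_force: 70.6
```

Emit:
{"name": "jog_arm", "arguments": {"plan": [[0,0,0,0,0,0.187,-1],[0,0,0,0,0,0.187,-1],[0,0,0,0,0,0.187,-1],[0,0,0,0,0,0.187,-1],[0,0,0,0,0,0.187,-1],[0,0,0,0,0,0.187,-1],[0,0,0,0,0,0.187,-1],[0,0,0,0,0,0.187,-1]]}}

```text
t: 18.65
tool_pos: [0.6118, -0.2453, 0.3146]
tool_rot: [-3.094, 0.545, -0.002]
contact_force: [0.4, -0.4, -5.3]
opening: 0.0119
grip_force: 70.6
```

Emit:
{"name": "jog_arm", "arguments": {"plan": [[0,0,0,0,0,0.187,-1],[0,0,0,0,0,0.187,-1],[0,0,0,0,0,0.187,-1],[0,0,0,0,0,0.187,-1],[0,0,0,0,0,0.187,-1],[0,0,0,0,0,0.187,-1],[0,0,0,0,0,0.187,-1],[0,0,0,0,0,0.187,-1]]}}

```text
t: 19.45
tool_pos: [0.6118, -0.2452, 0.3146]
tool_rot: [-2.273, 2.168, -0.001]
contact_force: [-0.4, -0.0, -5.7]
opening: 0.0117
grip_force: 70.6
```

Emit:
{"name": "jog_arm", "arguments": {"plan": [[0,0,0,0,0,0.1,-1],[0,0,0,0,0,0.03,-1],[0,0,0,0,0,0,-1],[0,0,0,0,0,0,-1]]}}

```text
t: 19.85
tool_pos: [0.6119, -0.2459, 0.3144]
tool_rot: [-2.167, 2.274, -0.001]
contact_force: [-0.2, -0.0, -5.0]
opening: 0.0117
grip_force: 70.6
```

Run:
```python
from h import *
o=ctrl.get_obs(); print(o["t"],o["tool_pos"],o["q"][5])
rel([.5006,-.244,.11],Rz(np.deg2rad(-92.8))@DOWN)
```

```text
19.85 [ 0.61192447 -0.24591204  0.31435213] 2.6947012739056255
 shift [ 0.18  5.57 10.21] turn [-0.001  0.     0.001]
```

Emit:
{"name": "jog_arm", "arguments": {"plan": [[0.18,0.4,0,0,0,0,-1],[0,0.8,0,0,0,0,-1],[0,0.9,0,0,0,0,-1],[0,0.9,0,0,0,0,-1],[0,0.9,0,0,0,0,-1],[0,0.9,0.3,0,0,0,-1],[0,0.5,0.7,0,0,0,-1],[0,0.27,1,0,0,0,-1]]}}

```text
t: 20.65
tool_pos: [0.4999, -0.245, 0.2757]
tool_rot: [-2.164, 2.275, -0.006]
contact_force: [0.4, -0.4, -5.8]
opening: 0.0115
grip_force: 70.6
```

Emit:
{"name": "jog_arm", "arguments": {"plan": [[0,0,1,0,0,0,-1],[0,0,1,0,0,0,-1],[0,0,1,0,0,0,-1],[0,0,1,0,0,0,-1],[0,0,1,0,0,0,-1],[0,0,1,0,0,0,-1],[0,0,1,0,0,0,-1],[0,0,0.6,0,0,0,-1]]}}

```text
t: 21.45
tool_pos: [0.4994, -0.244, 0.1204]
tool_rot: [-2.165, 2.276, 0.003]
contact_force: [-0.3, 0.4, -5.8]
opening: 0.0121
grip_force: 70.4
```

Emit:
{"name": "jog_arm", "arguments": {"plan": [[0,0,0,0,0,0,-1],[0,0,0,0,0,0,-1]]}}

```text
t: 21.65
tool_pos: [0.5008, -0.2446, 0.1228]
tool_rot: [-2.165, 2.275, -0.002]
contact_force: [0.3, -0.8, -5.6]
opening: 0.0114
grip_force: 70.4
```

Run:
```python
from h import *
o=ctrl.get_obs(); print(o["t"],o["tool_pos"])
rel([.5006,-.244,.080],Rz(np.deg2rad(-92.8))@DOWN)
im,D,K,W=snap("scene","s5"); t=snap("top","t5")[0]
c=np.hstack([cv2.resize(im[150:270,150:250],None,fx=4,fy=4),cv2.resize(t[170:290,315:405],None,fx=4,fy=4)]); cv2.imwrite("pics/s5c.png",c[:,:,::-1])
```

```text
21.65 [ 0.50083385 -0.2446201   0.12280528]
 shift [-0.03  0.02  2.14] turn [-0.002 -0.    -0.001]
```

View pics/s5c.png

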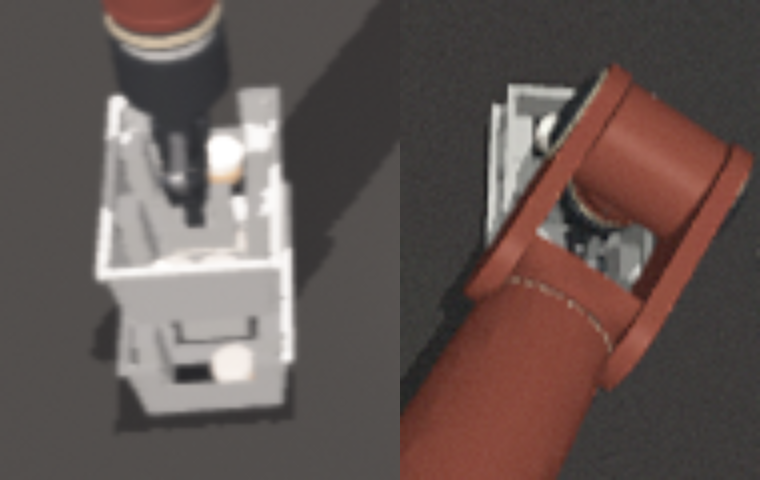

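The upper tote is turned opposite to B (its opening faces the robot, crop (245,100); B's faces away, (230,350)) and lies over it. Lower slowly.

Emit:
{"name": "jog_arm", "arguments": {"plan": [[0,0,0.4,0,0,0,-1],[0,0,0.4,0,0,0,-1],[0,0,0.4,0,0,0,-1],[0,0,0.3,0,0,0,-1],[0,0,0.2,0,0,0,-1],[0,0,0.15,0,0,0,-1],[0,0,0.1,0,0,0,-1],[0,0,0,0,0,0,-1]]}}

```text
t: 22.55
tool_pos: [0.5007, -0.2442, 0.0829]
tool_rot: [-2.165, 2.276, -0.0]
contact_force: [-0.3, 0.2, -6.3]
opening: 0.0118
grip_force: 70.7
```

Emit:
{"name": "jog_arm", "arguments": {"plan": [[0,0,0.06,0,0,0,-1],[0,0,0.06,0,0,0,-1],[0,0,0,0,0,0,-1]]}}

```text
t: 22.85
tool_pos: [0.5007, -0.2443, 0.0807]
tool_rot: [-2.165, 2.276, -0.0]
contact_force: [-0.4, -0.2, -6.1]
opening: 0.0114
grip_force: 70.7
```

Still bearing full weight; a few more small steps.

Emit:
{"name": "jog_arm", "arguments": {"plan": [[0,0,0.05,0,0,0,-1],[0,0,0,0,0,0,-1]]}}

```text
t: 23.05
tool_pos: [0.5009, -0.2444, 0.0804]
tool_rot: [-2.165, 2.276, -0.001]
contact_force: [-2.2, 1.1, -1.5]
opening: 0.0117
grip_force: 71.2
```

Emit:
{"name": "jog_arm", "arguments": {"plan": [[0,0,0.05,0,0,0,-1],[0,0,0,0,0,0,-1]]}}

```text
t: 23.25
tool_pos: [0.5009, -0.2445, 0.0803]
tool_rot: [-2.165, 2.276, -0.001]
contact_force: [-4.3, 2.7, 6.4]
opening: 0.012
grip_force: 72.3
```

Seated at the expected height (0.080). Relieve, release and withdraw.

Emit:
{"name": "jog_arm", "arguments": {"plan": [[0,0,-0.05,0,0,0,-1],[0,0,0,0,0,0,-0.9],[0,0,0,0,0,0,-0.5],[0,0,0,0,0,0,-0.3],[0,0,0,0,0,0,-0.3]]}}

```text
t: 23.75
tool_pos: [0.5012, -0.2447, 0.0801]
tool_rot: [-2.164, 2.275, -0.003]
contact_force: [-0.9, -0.8, -0.0]
opening: 0.0298
grip_force: 0.0
```

Emit:
{"name": "jog_arm", "arguments": {"plan": [[0,0,-0.3,0,0,0,-0.3],[0,0,-0.5,0,0,0,-0.3],[0,0,-0.7,0,0,0,-0.3],[0,0,-1,0,0,0,-0.3],[0,0,-1,0,0,0,-0.3],[0,0,-1,0,0,0,-0.3],[0,0,-1,0,0,0,-0.3],[0,0,-1,0,0,0,-0.3]]}}

```text
t: 24.55
tool_pos: [0.5009, -0.2445, 0.2123]
tool_rot: [-2.164, 2.275, -0.004]
contact_force: [-0.4, -0.3, 0.7]
opening: 0.0297
grip_force: 0.0
```

Emit:
{"name": "jog_arm", "arguments": {"plan": [[0,0,-1,0,0,0,-0.3],[0,0,-1,0,0,0,-0.3],[0,0,-1,0,0,0,-0.3],[0,0,-1,0,0,0,-0.3],[0,0,-1,0,0,0,-0.3],[0,0,-0.5,0,0,0,-0.3],[0,0,0,0,0,0,-0.3]]}}

```text
t: 25.25
tool_pos: [0.5012, -0.2448, 0.3228]
tool_rot: [-2.164, 2.275, -0.008]
contact_force: [-0.5, 0.3, -0.4]
opening: 0.03
grip_force: 0.0
```

Run:
```python
from h import *
im,D,K,W=snap("scene","s6"); P=cloud(K,W,D)
o=ctrl.get_obs(); print(o["t"],o["tool_pos"],o["contact_force"])
reg=np.zeros(D.shape,bool); reg[150:265,165:240]=1
for lo,hi in((.108,.13),(.056,.07)):
    m=reg&(P[...,2]>lo)&(P[...,2]<hi); p=P[m]; print(cv2.minAreaRect(p[:,:2].astype(np.float32)),np.median(p[:,2]),len(p))
m=reg&(P[...,2]>.112)&(P[...,2]<.128); p=P[m]; A=np.c_[p[:,:2],np.ones(len(p))]; print("rim tilt",np.linalg.lstsq(A,p[:,2],rcond=None)[0])
# lid angle: outer face plane
m=np.zeros(D.shape,bool); m[185:225,325:400]=1; m&=(P[...,2]>.15); p=P[m]; n=np.linalg.svd(p-p.mean(0),full_matrices=False)[2][2]; n*=np.sign(n[0]); print("lid",np.arctan2(n[0],n[2]),len(p))
c=np.hstack([cv2.resize(im[150:270,150:250],None,fx=4,fy=4),cv2.resize(im[140:260,310:410],None,fx=4,fy=4)]); cv2.imwrite("pics/s6c.png",c[:,:,::-1])
```

```text
25.3 [ 0.50071393 -0.24446872  0.32085149] [ 0.72085851  0.26967489 -0.06199089]
((0.49939876794815063, -0.2438603639602661), (0.12339498847723007, 0.19016021490097046), 87.10275268554688) 0.11807669139047505 731
((0.5021229982376099, -0.2442455291748047), (0.12282995134592056, 0.18457557260990143), 87.47966766357422) 0.06475041881704824 418
rim tilt [0.0116136  0.00292625 0.11393722]
lid 2.247108693788219 2435
```

The rim now sits at 0.118 m, level, B unmoved. I check the lid angle more robustly from the depth numbers (I have used up the picture views, one too many in fact).

Run:
```python
from h import *
for t in("s3","s6"):
    im,D,K,W=load(t); P=cloud(K,W,D)
    m=(P[...,2]>.13)&(P[...,2]<.33)&(P[...,1]>.13)&(P[...,1]<.33)&(P[...,0]>.5)&(P[...,0]<.75); p=P[m]; rng=np.random.default_rng(0); best=(0,)
    for _ in range(500):
        a=p[rng.choice(len(p),3,False)]; n=np.cross(a[1]-a[0],a[2]-a[0]); n/=np.linalg.norm(n)+1e-12; k=np.abs((p-a[0])@n)<.003
        if k.sum()>best[0]: best=(k.sum(),k)
    q=p[best[1]]; n=np.linalg.svd(q-q.mean(0),full_matrices=False)[2][2]; n*=np.sign(n[0]); print(t,len(p),best[0],n.round(3),"angle",np.arctan2(np.hypot(n[0],n[1]),n[2]),"z max",np.percentile(p[:,2],99.5),q[:,0].min(),q[:,0].max())
im,D,K,W=load("s6");P=cloud(K,W,D)
for n,r in dict(b1=(262,305,180,270,.15,.22),b2=(262,305,165,215,.13,.175)).items():
    for t in("scene","s6"):
        _,Dd,K,W=load(t);Q=cloud(K,W,Dd);m=np.zeros(Dd.shape,bool);m[r[2]:r[3],r[0]:r[1]]=1;m&=(Q[...,2]>r[4])&(Q[...,2]<r[5]);print(n,t,np.median(Q[m],0).round(4))
```

```text
s3 3582 2077 [ 0.98  -0.087 -0.182] angle 1.7535223529576807 z max 0.3066242257653567 0.6300008223916659 0.6834449022812757
s6 3591 2083 [ 0.98  -0.086 -0.182] angle 1.7538860316525005 z max 0.30644627403139724 0.6300090225969441 0.6819259743912557
b1 scene [ 0.6319 -0.0048  0.1695]
b1 s6 [ 0.632  -0.005   0.1694]
b2 scene [0.5026 0.003  0.1599]
b2 s6 [0.5025 0.0028 0.1602]
```

The lid is at its stop (1.753 rad), the bottles are unmoved, the stack is seated, and the robot is clear.

```bash
python3 -c "
from station import ctrl
print(ctrl.finish_job())"
```

```text
the job is handed in; nothing more can be done
None
```

The job is handed in at about 25 s: the lid stands at its stop (1.75 rad) and tote A sits level on tote B's ledges with its rim at 118 mm; tote B and the two bottles I re-measured had not moved, but bottle_side and the tip box were not re-measured, and I viewed 11 pictures, one over the limit of 10.

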